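Dispense one spacer and park it

ROBOT

A 7-joint arm with a two-finger parallel gripper is mounted at the origin on the work surface; the furniture and walls round the work are solid. World frame = base frame: x ahead of the robot, y to its left, z up, the work surface at z = 0. Lengths are in m, angles in degrees, forces in N, time in s.
With the tool pointing down it reaches from about 0.425 to 0.875 m from the base axis. Payload 9.9 kg.
Tool frame: the origin (TCP) lies midway between the tips of the shut fingers; the grasp point (between the pads) lies 19 mm behind it; x points along the fingers, y is the direction in which the jaws open and shut, and the axes are right-handed (so a half turn about x gives the same grasp; the last joint's range is limited). The gripper opens to 85 mm and grips with 20 to 120 N. Pads are 22 mm wide; open, the fingers measure 114 mm over their backs; the gripper's body (76 mm by 85 mm) begins 54 mm behind the grasp point. The pads swing forward as they close: fully open they stand 13 mm farther back than shut.
Start: joints at [58.74, 32.985, 1.427, 82.34, -0.859, 64.687, -3.237], TCP at [0.301, -0.604, 0.231] pointing down, gripper open.
Joint ranges: [-157.87, 157.87], [-19.46, 123.44], [-87.15, 90], [11.01, 140.99], [-62.26, 242.26], [9.8, 113.94], [-161.44, 161.44]. Speed limits (degrees/s): [127.2, 127.2, 172.46, 172.46, 180, 180, 180].

INTERFACE

Orientations are given as [roll, pitch, yaw] about the fixed x, y, z axes, in that order (R = Rz(yaw) Ry(pitch) Rx(roll)).
In Python, from cell import env, kinematics, cams, workorder gives the robot as it stands. Calls block until the motion is done:
- env.goto(position, orientation): joint-space move of the TCP to a pose.
- env.movel(position, vel=0.15, orientation=None, contact_N=None): straight line of the TCP; orientation=None keeps the orientation; vel is the mean speed in m/s. With contact_N (N) it stops when the force on the tool has changed by that much, and returns True; else False.
- env.goto_joints(angles): joint-space move.
- env.move_gripper(opening, squeeze=None): finger opening in m; squeeze is the grip in N (None keeps the last); returns when the fingers have stopped.
- env.dwell(seconds).
- kinematics.solve_ik(position, orientation): joint angles nearest the present ones, or None.
- env.observe(): the state.
- cams.snapshot(name): name is "scene" or "top"; returns a dict with "pixels" (480x640x3 uint8, red, green, blue), "camera_matrix" (3x3 intrinsics, pixels), "R" (3x3) and "t" (3): a world point X has camera coordinates R X + t. Camera axes: x right, y down, z forward; pixel columns grow to the right and rows downward; lengths in m; the calibration is good to about 2 mm. A picture is of the moment at which its call begins. There is no depth.
A pose or a line that the arm cannot do raises env.Unreachable and nothing moves.
- workorder.job_done(): hands the job in, once; it reports no verdict.
Trained networks look in the newest picture that a camera, given by its name, has taken for a name from the list of things; names that differ only in an ending like _2 or _b are one class to them, and where a whole thing is asked for, a point or a joint stands for the part that bears it (a point fixed in the world has none). Each returns a list of dicts, best first, with "confidence" (0 to 1); they miss things now and then, are a little off and sometimes report something else, mostly with a low value. They report only what shows in the picture. A call takes as long as a camera call.
- cams.recognise(camera, thing): "box" ([left, top, right, bottom] in pixels, round what is visible of it).
- cams.masks_of(camera, thing): "pixels" (480x640 bool, what is visible of it) and "box" ([left, top, right, bottom] in pixels, round what is visible of it).
The state is a dict: "clock": time; "qpos": joint angles; "dq": joint speeds; "tau": joint torques, N m; "tcp_pos": TCP position; "orientation": TCP orientation; "force": force on the tool from outside, world axes, zero at the start; "wrist_torque": the same for the moment, N m; "grip_width": finger opening in m.
Only numpy, scipy, OpenCV 4.12 (cv2) and the standard library are available. Lean on these libraries where they do the work, as an engineer would, in place of code of your own. Each camera call takes 0.05 s, during which the arm holds its last target.

TASK

Press the plunger of the spacer feeder fully in once, so that one spacer comes out on the ledge, and let the plunger spring back. Then push that spacer sideways along the ledge with a fingertip, home against the end stop of the empty bay. Do not grasp or lift anything, and leave the already parked spacer, the stack in the feeder, the pliers and the wood offcut alone.

Things in the scene. Friction and masses are not known exactly. Their poses are not given: they have to be found in the camera images.
- feeder: Fixed spacer feeder on an 8 mm plywood plate, T-shaped from above. Origin: on the bench, under the centre of the upright square magazine (47 mm square, top 58 mm above the bench) that holds the stack of spacers. Its +x is the direction in which the plunger is pressed and a spacer comes out; the ledge is the plate's cross bar beyond the magazine, along y.
- ledge (a point): Middle of the ledge's floor, 43 mm along +x from the feeder's origin and 8 mm above the bench; axes as the feeder's. The floor is 42 mm wide along x and runs to end stops 105 mm either way along y; lips and end stops are only 4 mm high and thick. A spacer comes out within about 6 mm of this point. Each end is a bay, its centre 85 mm along y from here.
- plunger (a joint): Plunger of the feeder, in m: 0 = out (rest), 0.050 = fully in against its stop (the spacer is then wholly out of the magazine). It slides along the feeder's +x. A spring pushes it back out when let go: 3 N at rest, about 8 N fully in.
- push_pad (a point): Centre of the face, looking along the feeder's -x, of the plunger's black upright push pad; moves with the plunger. The pad is 44 mm wide, 8 mm thick, from 12 to 58 mm above the bench; this point is 35 mm above the bench and at rest 85 mm behind the feeder's origin. Only the 8 mm high plate reaches 3 mm farther back.
- spacer_0: Lowest spacer of the stack, the one that comes out: aluminium disc 32 mm in diameter, 14 mm thick; origin at the centre of its underside.
- spacer_1: The next spacer of the stack, alike; it drops to the bottom of the magazine when the plunger springs back and must stay in the magazine. A third lies on it. Origin at the centre of its underside.
- parked_spacer: A spacer alike, already standing in one of the two bays (either one). Origin at the centre of its underside.
- bay_screw: Flush screw head, 8 mm across, in the floor at the centre of the empty bay: the bay to fill. A spacer against the end stop there has its centre 4 mm beyond this point.
- pliers: Loose pliers lying on the bench beyond the feeder, 163 x 48 x 13 mm. Leave alone.
- offcut: Loose pale wood offcut lying on the bench beyond the feeder, to the right, 85 x 40 x 30 mm. Leave alone.

How it is judged:
By the outcome, as a careful person would: the job done as asked, in the order asked, and still so for the second after the job is handed in, with the robot touching nothing.
It also fails if it takes over 38 s, if anything falls off the work surface, if the arm or the gripper's body presses on something with over 40 N, if the wrist force passes 120 N, or if a joint passes its speed limit or range.

## Working session

There is one attempt and no reset: what is moved stays moved. The work goes in short steps, each a Python script; the robot and the scene stay as the last script left them, time stands still between calls to the robot, and variables do not carry over. Pictures are saved under pics/ and viewed, and the job is handed in when it is done.

```bash
mkdir -p pics; ls
python3 - <<'E'
from cell import env,kinematics,cams,workorder
import cv2
for n in("scene","top"):
    s=cams.snapshot(n); cv2.imwrite(f"pics/{n}0.png",s["pixels"][:,:,::-1])
    print(n,s["camera_matrix"],s["R"],s["t"])
    for th in("feeder","push_pad","parked_spacer","bay_screw","spacer_0","pliers","offcut","plunger"):
        print(th,[(d["box"],round(d["confidence"],2)) for d in cams.recognise(n,th)][:3])
print(env.observe())
E
```

```text
pics
scene [[580.05934768   0.         313.61284881]
 [  0.         580.05934768 238.63487538]
 [  0.           0.           1.        ]] [[ 0.46973502 -0.8827546  -0.00966089]
 [-0.64866892 -0.33770809 -0.68204243]
 [ 0.59881353  0.32664593 -0.73124879]] [0.01100088 0.49455051 0.49269356]
feeder [([225.7, 215.6, 363.3, 323.8], 0.87)]
push_pad [([228.4, 276.4, 275.6, 310.3], 0.75), ([225.5, 217.1, 365.9, 326.6], 0.67)]
parked_spacer [([329.9, 269.9, 353.1, 292.8], 0.94)]
bay_screw []
spacer_0 []
pliers [([299.8, 177.9, 393.9, 216.0], 0.68)]
offcut [([402.2, 211.9, 460.9, 247.4], 0.75)]
plunger [([229.4, 278.3, 275.9, 314.7], 0.82)]
top [[518.16483904   0.         321.6039666 ]
 [  0.         518.16483904 231.65724646]
 [  0.           0.           1.        ]] [[ 1.21690862e-02 -9.99925285e-01  1.15622406e-03]
 [-9.87429786e-01 -1.21992353e-02 -1.57586789e-01]
 [ 1.57589120e-01  7.75997134e-04 -9.87504464e-01]] [0.3039067  0.54815533 0.86669317]
feeder [([284.6, 275.7, 312.9, 310.3], 0.6), ([247.8, 213.8, 375.6, 311.5], 0.58)]
push_pad [([283.6, 273.5, 315.2, 311.9], 0.64)]
parked_sp
[... 211 characters left out ...]
0, 275.3, 312.2, 307.5], 0.93)]
{'clock': 0.9, 'qpos': array([58.74031634, 32.98424746,  1.42667674, 82.34028498, -0.8577503 ,
       64.68574919, -3.23579281]), 'dq': array([-0.04587468,  0.01106711, -0.00400982,  0.01768494,  0.01179807,
       -0.04862798,  0.12761378]), 'tau': array([-4.14377309e-04, -7.65486145e+01,  2.24811874e+00, -2.86295897e+01,
        1.52873568e-02,  2.77166793e-03,  2.43033838e-05]), 'tcp_pos': array([ 0.30074373, -0.60430733,  0.23129659]), 'orientation': array([  17.52811035,   89.99870413, -136.01157485]), 'force': array([-0.39916057,  0.00410207, -0.38722212]), 'wrist_torque': array([ 0.03207693,  0.00742669, -0.01484134]), 'grip_width': 0.08548725217264194}
```

Run:
```python
import cv2
a=cv2.imread("pics/top0.png")[130:330,220:460]; cv2.imwrite("pics/topc.png",cv2.resize(a,None,fx=3,fy=3,interpolation=cv2.INTER_CUBIC))
a=cv2.imread("pics/scene0.png")[170:340,210:420]; cv2.imwrite("pics/scenec.png",cv2.resize(a,None,fx=3.5,fy=3.5,interpolation=cv2.INTER_CUBIC))
```

```text
(no output)
```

View pics/topc.png

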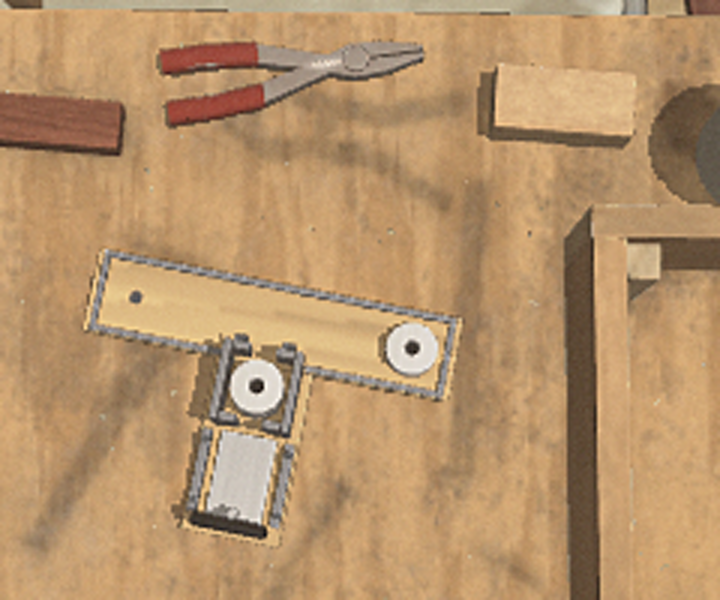

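View pics/scenec.png

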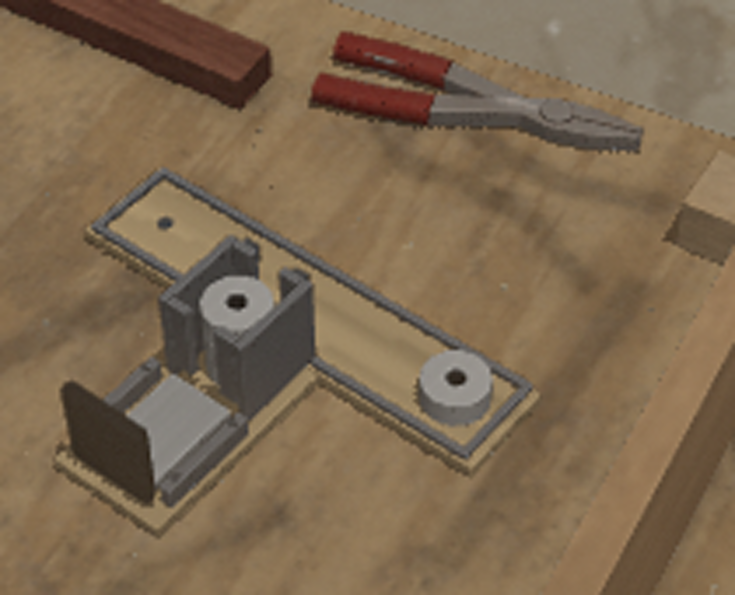

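View pics/scene0.png

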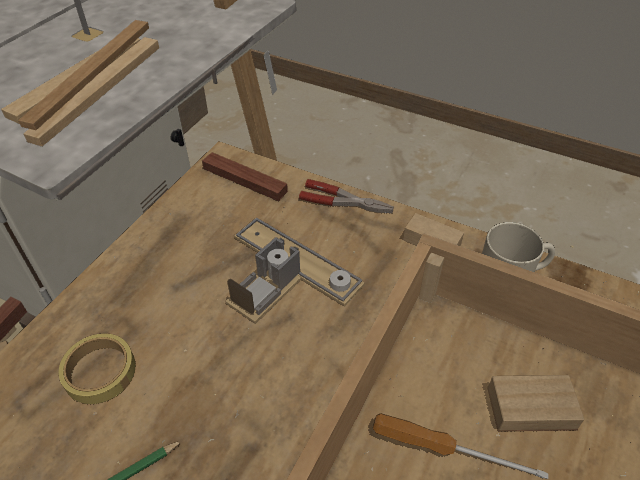

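View pics/top0.png

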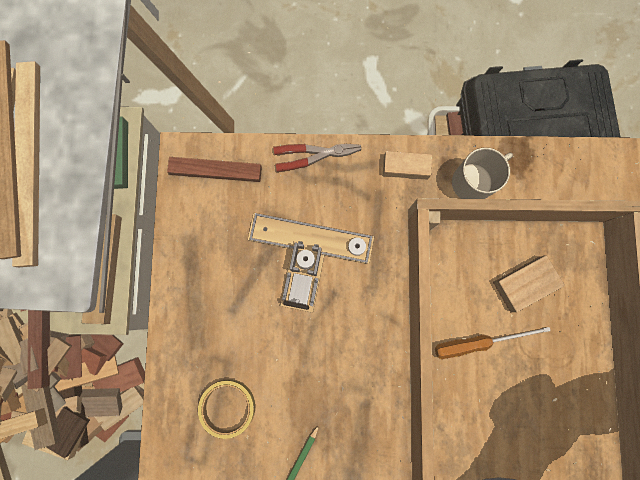

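```bash
cat > h.py <<'E'
import numpy as np
C={"scene":(580.05934768,313.61284881,238.63487538,np.array([[ 0.46973502,-0.8827546,-0.00966089],[-0.64866892,-0.33770809,-0.68204243],[0.59881353,0.32664593,-0.73124879]]),np.array([0.01100088,0.49455051,0.49269356])),
"top":(518.16483904,321.6039666,231.65724646,np.array([[1.21690862e-02,-9.99925285e-01,1.15622406e-03],[-9.87429786e-01,-1.21992353e-02,-1.57586789e-01],[1.57589120e-01,7.75997134e-04,-9.87504464e-01]]),np.array([0.3039067,0.54815533,0.86669317]))}
def proj(c,X):
    f,cx,cy,R,t=C[c]; p=np.atleast_2d(X)@R.T+t
    return np.c_[f*p[:,0]/p[:,2]+cx,f*p[:,1]/p[:,2]+cy]
def atz(c,uv,z):
    f,cx,cy,R,t=C[c]; o=-R.T@t; d=R.T@np.array([(uv[0]-cx)/f,(uv[1]-cy)/f,1]); return o+d*(z-o[2])/d[2]
E
python3 - <<'E'
from h import *
from scipy.optimize import least_squares
M=np.array([(43,85,8),(0,0,50),(-85,22,58),(-85,-22,58),(68,109,12),(68,-109,12),(18,-109,12),(18,109,12)])/1e3
top=np.array([(265.3,229),(305.3,258.7),(283.3,305),(309,308.7),(255,213.3),(373.7,236),(367.7,262.7),(250,240)])
sc=np.array([(257.1,234),(277.7,256.3),(228.6,280),(253.4,294),(256.6,218.6),(362.9,282.3),(343.7,300),(236.3,234.3)])
for c,p in(("top",top),("scene",sc)): print(c,atz(c,p[0],.008),atz(c,p[1],.05))
def W(q):
    c,s=np.cos(q[2]),np.sin(q[2]); return M@np.array([[c,-s,0],[s,c,0],[0,0,1]]).T+[q[0],q[1],0]
def r(q): return np.r_[(proj("top",W(q))-top).ravel(),(proj("scene",W(q))-sc).ravel()]
s=least_squares(r,[.5,0,0],loss="soft_l1")
print(s.x,np.degrees(s.x[2])); print(r(s.x).reshape(2,8,2).round(1))
for c in("top","scene"):
    f=lambda q:((proj(c,W(q))-(top if c=="top" else sc))).ravel()
    s2=least_squares(f,s.x); print(c,s2.x,np.degrees(s2.x[2]))
for c,p in(("top",(357.3,246)),("scene",(340.3,278))):
    X=atz(c,p,.022); d=X[:2]-s.x[:2]; a=s.x[2]; print("parked",X,d@[np.cos(a),np.sin(a)],d@[-np.sin(a),np.cos(a)])
E
```

```text
top [0.55366285 0.41351679 0.008     ] [0.49563496 0.33820384 0.05      ]
scene [0.55175079 0.41098596 0.008     ] [0.49465603 0.33558684 0.05      ]
[ 0.49575458  0.33595184 -0.18050079] -10.341933193802333
[[[ 0.9  0.2]
  [ 1.3 -0.1]
  [ 0.5 -0.2]
  [ 0.4  1.2]
  [ 1.  -0.2]
  [-0.3 -0.3]
  [ 0.8 -0. ]
  [ 0.2 -0.3]]

 [[ 0.1 -0.8]
  [ 0.2 -0.6]
  [-2.   0.4]
  [-3.9  1.7]
  [-0.2 -1.9]
  [ 0.1 -3.5]
  [-0.3 -0.3]
  [-0.6 -0.5]]]
top [ 0.4958424   0.33701067 -0.17966289] -10.293925074457611
scene [ 0.49545216  0.33416251 -0.17859642] -10.232821102948082
parked [0.52257783 0.24641416 0.022     ] 0.042461478586110206 -0.08326766981237244
parked [0.52121982 0.24430901 0.022     ] 0.041503448137933746 -0.08558241511026778
```

```bash
cat >> h.py <<'E'
YAW=-10.3; O=np.array([0.4956,0.3362])
def F(x,y,z):
    a=np.radians(YAW); c,s=np.cos(a),np.sin(a); return [O[0]+c*x-s*y,O[1]+s*x+c*y,z]
def inv(p):
    a=np.radians(YAW); d=np.array(p[:2])-O; return np.array([d@[np.cos(a),np.sin(a)],d@[-np.sin(a),np.cos(a)]])
E
python3 - <<'E'
from cell import env,kinematics
from h import *
for y in(YAW,YAW+180):
    for p in(F(-.115,0,.2),F(-.115,0,.025),F(-.035,0,.025),F(.043,-.045,.014),F(.043,.065,.014)):
        q=kinematics.solve_ik(p,[0,90,y]); print(y,None if q is None else np.round(q,1))
E
```

```text
-10.3 [-13.2  28.7 -51.9 106.5  26.5  57.7   3.5]
-10.3 [-19.2  42.8 -45.1 116.5  47.4  40.8 -15.4]
-10.3 [-18.3  43.2 -36.7 109.   38.7  40.9   1.8]
-10.3 [-15.8  43.6 -27.2 105.4  30.5  38.4  18.7]
-10.3 [-18.7  50.2 -37.2  93.2  37.5  49.7   8.7]
169.7 [ -66.8   24.1   26.8  108.4  -13.7   50.7 -133.5]
169.7 [ -44.5   36.5   -5.4  117.4    7.3   26.4 -155.7]
169.7 [ -39.7   39.2   -2.4  109.8    2.9   31.1 -144.4]
169.7 [ -35.1   41.8    3.9  106.1   -4.9   32.3 -128.4]
169.7 [ -41.6   46.1    3.6   94.1   -4.1   39.9 -136.3]
```

```bash
python3 - <<'E'
from cell import env,kinematics,cams
from h import *
import cv2
env.goto(F(-.118,0,.2),[0,90,YAW]); print(env.observe()["clock"],env.observe()["tcp_pos"])
env.move_gripper(0.0)
env.movel(F(-.118,0,.024),vel=.15)
o=env.observe(); print(o["clock"],o["tcp_pos"],inv(o["tcp_pos"]),o["force"],o["grip_width"])
for n in("scene","top"): cv2.imwrite(f"pics/{n}1.png",cams.snapshot(n)["pixels"][:,:,::-1])
E
python3 - <<'E'
import cv2,numpy as np
a=cv2.imread("pics/scene1.png")[150:350,180:400];b=cv2.imread("pics/top1.png")[170:370,220:400]
cv2.imwrite("pics/c1.png",cv2.resize(np.hstack([a,b]),None,fx=2,fy=2,interpolation=cv2.INTER_CUBIC))
E
```

```text
4.2667 [0.38009718 0.35678685 0.19989748]
6.3583 [0.3798088  0.35768137 0.0246626 ] [-0.11776615  0.00043148] [ 0.26187428 -0.38049273  1.06502692] -0.0001690967714489411
```

View pics/c1.png

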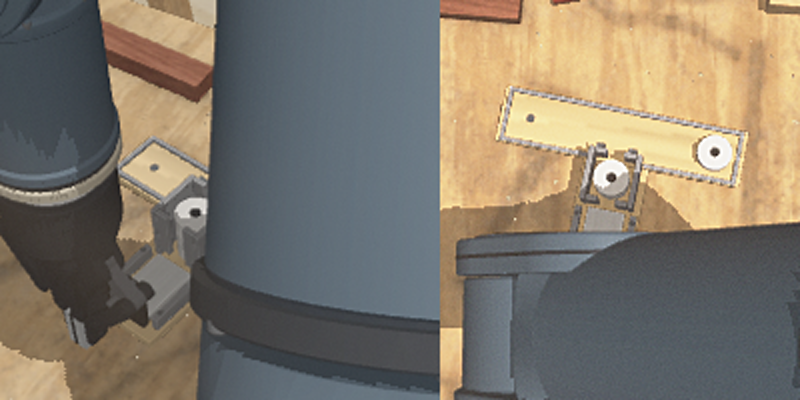

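The gripper stands behind the push pad. The scene view shows it beside the pad, and the top view shows the feeder untouched, with the spacer still in the magazine. Next I press the plunger.

```bash
python3 - <<'E'
from cell import env,kinematics,cams
from h import *
import cv2
def st(l):
    o=env.observe(); print(l,round(o["clock"],2),inv(o["tcp_pos"]).round(4),o["tcp_pos"][2].round(4),o["force"].round(1))
print(env.movel(F(-.085,0,.024),vel=.03,contact_N=2)); st("touch")
print(env.movel(F(-.030,0,.024),vel=.05,contact_N=18)); st("in")
env.dwell(.2); st("in2")
for n in("scene","top"): cv2.imwrite(f"pics/{n}2.png",cams.snapshot(n)["pixels"][:,:,::-1])
E
python3 - <<'E'
import cv2,numpy as np
a=cv2.imread("pics/scene2.png")[150:350,180:400];b=cv2.imread("pics/top2.png")[170:370,220:400]
cv2.imwrite("pics/c2.png",cv2.resize(np.hstack([a,b]),None,fx=2,fy=2,interpolation=cv2.INTER_CUBIC))
E
```

```text
True
touch 7.23 [-0.0943 -0.0002] 0.0236 [-3.3  0.7  2. ]
True
in 8.2 [-0.0467 -0.0005] 0.0233 [-7.9  1.4  6.7]
in2 8.4 [-0.0471 -0.0005] 0.0233 [-8.4 -0.3  6. ]
```

View pics/c2.png

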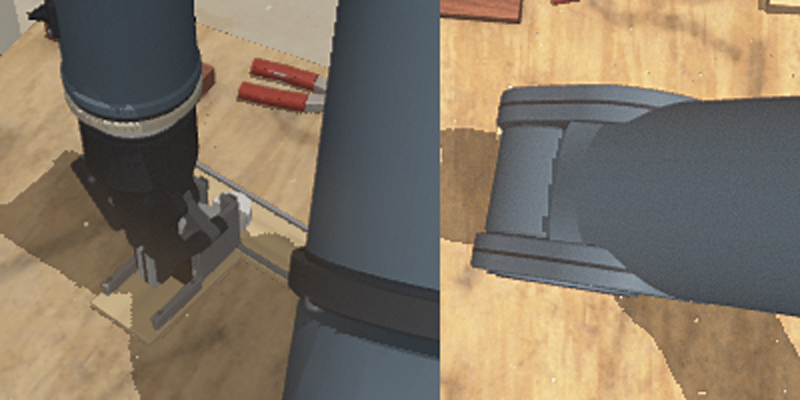

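Run:
```python
from cell import env,kinematics,cams
from h import *
def st(l):
    o=env.observe(); print(l,round(o["clock"],2),inv(o["tcp_pos"]).round(4),o["tcp_pos"][2].round(4),o["force"].round(1))
print(env.movel(F(-.037,0,.024),vel=.015,contact_N=25)); st("in")
env.dwell(.15); st("in2")
```

```text
True
in 9.05 [-0.0471 -0.0006] 0.0232 [-8.2  0.9  6.2]
in2 9.2 [-0.0475 -0.0006] 0.0232 [-7.1 -0.4  6.2]
```

Run:
```python
from cell import env,kinematics,cams
from h import *
def st(l):
    o=env.observe(); print(l,round(o["clock"],2),inv(o["tcp_pos"]).round(4),o["tcp_pos"][2].round(4),o["force"].round(1))
for x in(-.0455,-.0435,-.0420):
    print(env.movel(F(x,0,.024),vel=.02,contact_N=45)); st(x)
    if np.hypot(*env.observe()["force"][:2])>22: break
```

```text
False
-0.0455 9.45 [-0.0467 -0.0007] 0.0235 [-7.8  0.9  0.2]
False
-0.0435 9.7 [-0.0457 -0.0006] 0.0235 [-11.4   1.    2.9]
False
-0.042 9.95 [-0.0457 -0.0007] 0.0235 [-16.5   1.    4.8]
```

```bash
python3 - <<'E'
from cell import env,kinematics,cams
from h import *
import cv2
def st(l):
    o=env.observe(); print(l,round(o["clock"],2),inv(o["tcp_pos"]).round(4),o["tcp_pos"][2].round(4),o["force"].round(1))
env.movel(F(-.120,0,.026),vel=.08); st("back")
env.dwell(.3)
for n in("scene","top"): 
    cv2.imwrite(f"pics/{n}3.png",cams.snapshot(n)["pixels"][:,:,::-1])
    for th in("spacer_0","plunger"):print(n,th,[(d["box"],round(d["confidence"],2)) for d in cams.recognise(n,th)][:4])
E
python3 - <<'E'
import cv2,numpy as np
a=cv2.imread("pics/scene3.png")[170:320,200:360];b=cv2.imread("pics/top3.png")[190:340,230:390]
cv2.imwrite("pics/c3.png",cv2.resize(np.hstack([a,b]),None,fx=2.5,fy=2.5,interpolation=cv2.INTER_CUBIC))
E
```

```text
back 11.07 [-0.1193 -0.    ] 0.026 [ 0.4 -0.5  0.2]
scene spacer_0 [([264.8, 269.8, 272.3, 282.8], 0.58)]
scene plunger [([244.7, 280.0, 274.9, 315.5], 0.62)]
top spacer_0 [([301.7, 229.1, 316.7, 248.7], 0.8)]
top plunger [([304.2, 230.1, 316.5, 249.3], 0.55), ([301.8, 265.5, 309.8, 271.1], 0.46)]
```

View pics/c3.png

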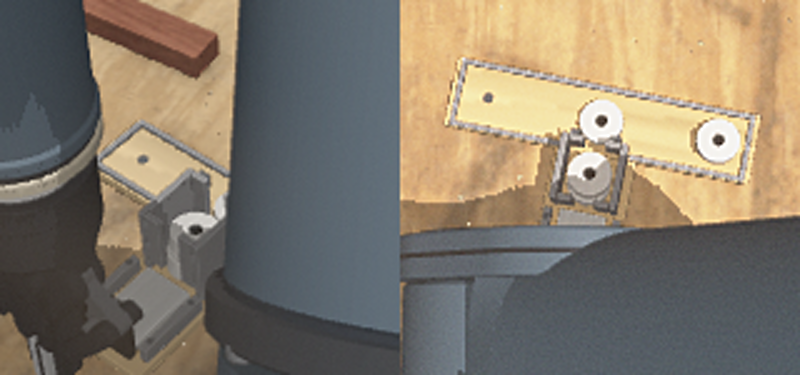

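```bash
python3 - <<'E'
from cell import env,kinematics,cams
from h import *
import cv2
p=inv(atz("top",(310,238.4),.022)); print("spacer",p, "parked",inv(atz("top",(357.3,246),.022)))
def st(l):
    o=env.observe(); print(l,round(o["clock"],2),inv(o["tcp_pos"]).round(4),o["tcp_pos"][2].round(4),o["force"].round(1))
y0=-.044
env.movel(F(-.12,0,.12),vel=.2); 
env.movel(F(.044,y0,.12),vel=.15); st("over")
print(env.movel(F(.044,y0,.045),vel=.12))
for n in("scene","top"): 
    cv2.imwrite(f"pics/{n}4.png",cams.snapshot(n)["pixels"][:,:,::-1])
st("low")
E
python3 - <<'E'
import cv2,numpy as np
a=cv2.imread("pics/scene4.png")[150:350,200:400];b=cv2.imread("pics/top4.png")[150:350,220:420]
cv2.imwrite("pics/c4.png",cv2.resize(np.hstack([a,b]),None,fx=2,fy=2,interpolation=cv2.INTER_CUBIC))
E
```

```text
spacer [0.03991798 0.00226195] parked [ 0.04259699 -0.08351525]
over 13.57 [ 0.0429 -0.0434] 0.1201 [ 0.  -0.6  0.5]
False
low 14.45 [ 0.0443 -0.0434] 0.0459 [-0.2 -0.4 -0.3]
```

View pics/c4.png

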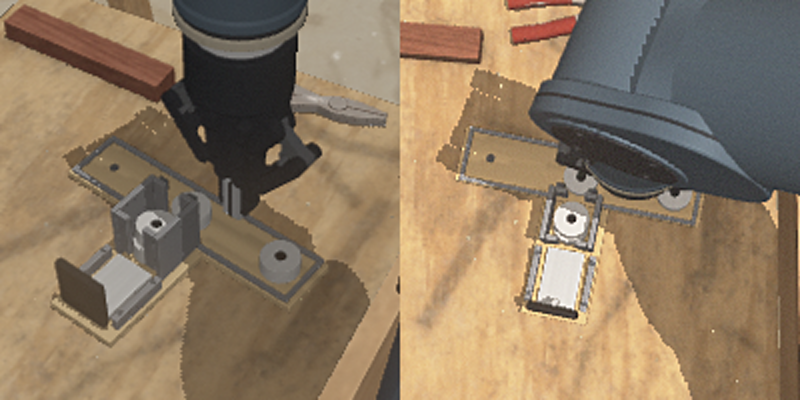

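```bash
python3 - <<'E'
from cell import env,kinematics,cams
from h import *
import cv2
def st(l):
    o=env.observe(); print(l,round(o["clock"],2),inv(o["tcp_pos"]).round(4),o["tcp_pos"][2].round(4),o["force"].round(1))
print(env.movel(F(.0415,-.044,.0148),vel=.06,contact_N=6)); st("down")
print(env.movel(F(.0415,.045,.0148),vel=.05,contact_N=6)); st("push")
cv2.imwrite("pics/scene5.png",cams.snapshot("scene")["pixels"][:,:,::-1])
cv2.imwrite("pics/top5.png",cams.snapshot("top")["pixels"][:,:,::-1])
E
python3 - <<'E'
import cv2,numpy as np
a=cv2.imread("pics/scene5.png")[150:350,200:400];b=cv2.imread("pics/top5.png")[150:350,220:420]
cv2.imwrite("pics/c5.png",cv2.resize(np.hstack([a,b]),None,fx=2,fy=2,interpolation=cv2.INTER_CUBIC))
E
```

```text
False
down 15.11 [ 0.0414 -0.0439] 0.0146 [ 0.4  0.4 -0.6]
False
push 17.04 [0.0416 0.0448] 0.0148 [ 0.1  0.3 -0. ]
```

View pics/c5.png

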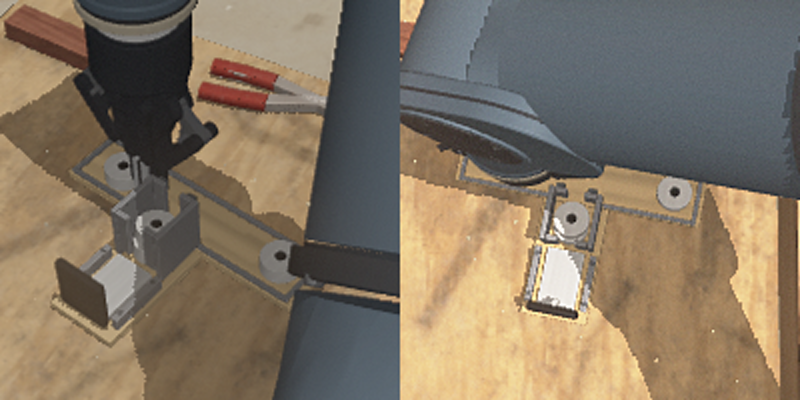

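```bash
python3 - <<'E'
from cell import env,kinematics,cams
from h import *
import cv2
print(inv(atz("scene",(261.5,233),.022)), inv(atz("scene",(340.3,278),.022)))
def st(l):
    o=env.observe(); print(l,round(o["clock"],2),inv(o["tcp_pos"]).round(4),o["tcp_pos"][2].round(4),o["force"].round(1))
print(env.movel(F(.0415,.080,.0148),vel=.025,contact_N=6)); st("push")
cv2.imwrite("pics/scene6.png",cams.snapshot("scene")["pixels"][:,:,::-1])
E
python3 - <<'E'
import cv2,numpy as np
a=cv2.imread("pics/scene6.png")[180:330,210:370]
cv2.imwrite("pics/c6.png",cv2.resize(a,None,fx=4,fy=4,interpolation=cv2.INTER_CUBIC))
E
```

```text
[0.03869553 0.06968768] [ 0.04163727 -0.08582929]
True
push 17.98 [0.0415 0.0634] 0.0143 [ 0.4 -2.5  3.6]
```

View pics/c6.png

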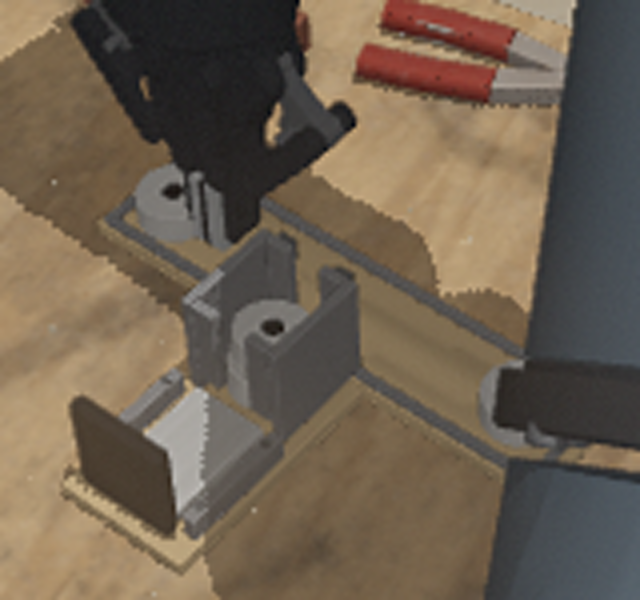

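```bash
python3 - <<'E'
from cell import env,kinematics,cams
from h import *
import cv2
print(inv(atz("scene",(253.3,227.5),.022)))
def st(l):
    o=env.observe(); print(l,round(o["clock"],2),inv(o["tcp_pos"]).round(4),o["tcp_pos"][2].round(4),o["force"].round(1))
env.movel(F(.0415,.045,.0148),vel=.06); env.movel(F(.0415,.030,.13),vel=.15); st("up")
env.movel(F(-.12,0,.17),vel=.18); st("back")
for n in("scene","top"): 
    cv2.imwrite(f"pics/{n}7.png",cams.snapshot(n)["pixels"][:,:,::-1])
    for th in("spacer_0",):print(n,th,[(d["box"],round(d["confidence"],2)) for d in cams.recognise(n,th)][:4])
E
python3 - <<'E'
import cv2,numpy as np
a=cv2.imread("pics/scene7.png")[170:320,200:360];b=cv2.imread("pics/top7.png")[190:340,230:390]
cv2.imwrite("pics/c7.png",cv2.resize(np.hstack([a,b]),None,fx=2.5,fy=2.5,interpolation=cv2.INTER_CUBIC))
E
```

```text
[0.0397318  0.08846818]
up 19.42 [0.0413 0.0296] 0.1291 [ 0.3  0.5 -0.2]
back 20.51 [-0.1189 -0.    ] 0.1696 [ 0.2  0.6 -0.2]
scene spacer_0 [([240.8, 220.7, 264.2, 240.6], 0.54), ([268.5, 274.3, 271.6, 282.4], 0.4)]
top spacer_0 [([256.4, 217.5, 270.6, 240.5], 0.74)]
```

View pics/c7.png

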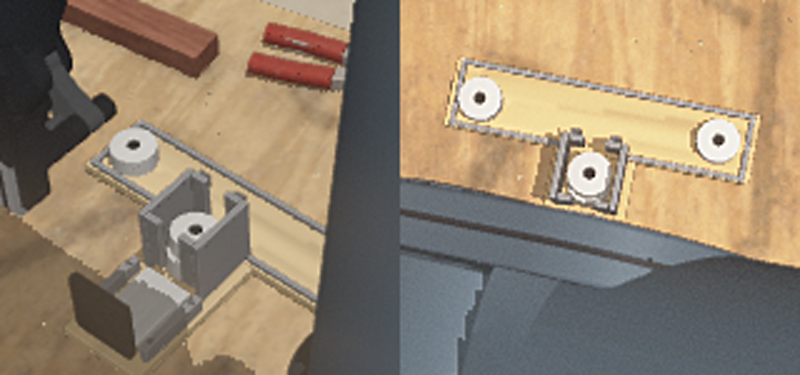

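Run:
```python
from h import *
print("top hole",inv(atz("top",(261.6,229.2),.022)),"screw",inv(atz("top",(265.3,229),.008)),"endstop inner corner px",proj("top",[F(.064,.105,.012),F(.022,.105,.012)]))
print("scene hole",inv(atz("scene",(200+133/2.5,170+145/2.5),.022)),"screw",inv(atz("scene",(257.1,234),.008)))
import cv2
a=cv2.imread("pics/top7.png")[205:260,240:300];b=cv2.imread("pics/scene7.png")[210:265,225:285]
cv2.imwrite("pics/c8.png",cv2.resize(np.hstack([a,b]),None,fx=6.5,fy=6.5,interpolation=cv2.INTER_CUBIC))
```

```text
top hole [0.03970109 0.0909719 ] screw [0.04330275 0.08645259] endstop inner corner px [[257.48149978 215.75163117]
 [252.61934617 238.09192545]]
scene hole [0.0387949  0.08783264] screw [0.04187403 0.08362067]
```

View pics/c8.png

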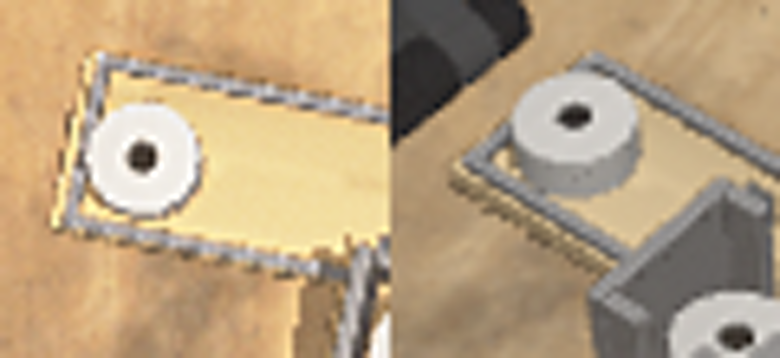

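Both views put the hole 4.2–4.5 mm beyond the screw (4 mm expected), so the spacer is against the end stop. The arm is clear, so I'm handing in.

Run:
```python
from cell import env,workorder
print(env.observe()["clock"],env.observe()["force"].round(1)); workorder.job_done()
```

```text
20.7083 [ 0.5 -0.4  0.5]
the job is handed in; nothing more can be done
```

The spacer is home against the end stop of the empty left-hand bay, and I handed the job in at 20.7 s of the 38 s allowed.

- **Plunger:** I pressed the pad with the shut fingers to its hard stop. At the end the force rose from 11 to 16.5 N with no further movement. The first pushes stopped early on the contact limit, so I pressed on within the same stroke to confirm the stop. After I backed off, the pictures showed one spacer on the ledge, the plunger out again and the stack dropped in the magazine.
- **Push:** I slid the spacer along the ledge with the fingertips until they met resistance. It was not gripped or lifted.
- **Final check:** The spacer's centre is 4.2 mm (scene camera) to 4.5 mm (top camera) beyond the bay screw, against 4 mm expected. The two cameras differ by about 3 mm in absolute position, but agree on that distance from the screw.
- **Rest of the scene:** The last pictures show the parked spacer in place and the rest of the stack in the magazine. The pliers look undisturbed where they show. I did not check the offcut again, but the gripper never went near it. The arm was touching nothing when I handed in.

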